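# Index the board turntable one hole by its spring pin

## Task

The small board vice stands on an indexing turntable; the turntable's arm points towards the robot and is locked by a spring pin standing in one of the four holes of the pie-shaped base plate. Hook a fingertip under the steel pull ring at the end of the arm, lift the pin clear of its hole, swing the arm exactly one hole clockwise as seen from above (the ring travels to the robot's left), and let the pin spring fully home in that next hole. Do not grip or pinch the ring, only hook it and ease it along, never swing past the next hole or back towards the previous one, and leave the other things on the bench where they are.

Things in the scene. Friction and masses are not known exactly. Their poses are not given: they have to be found in the camera images.
- pull_ring: upright steel pull ring (stirrup of 6 mm wire) on the spring pin at the end of the turntable's arm; opening 48 mm wide, 39 mm high. Origin: centre of the opening. It leans 30 deg back: own x = normal through the opening, towards the turntable's axis and 30 deg downward (a finger sloping down that way passes through); y = level, across it, + to the clockwise side; z = in its plane, up to its top bar.
- ring_bar (a point): centre line of the ring's top bar (6 mm thick, nearly straight 14 mm to either side), 23 mm from the opening's centre, 100 mm above the bench while the pin is home; axes as the ring's. Lifting this bar lifts the pin straight up; pushing a side of the ring swings the arm. Below the ring are only a sleeve (18 mm across, top 52 mm above the bench) and the flat arm (34 mm wide, top at 30 mm).
- pivot (a point): point on the turntable's vertical axis, 12 mm above the bench (top of the base plate). Pin and holes lie 150 mm from this axis, the ring's origin 139 mm. Its x axis is the plate's middle line, pointing from the hole side to the back; z up. Turntable disc 156 mm across, top at 30 mm; the vice on it reaches 81 mm from the axis and is 77 mm high over the bench.
- next_hole (a point): mouth of the hole to go to, in the top of the 12 mm base plate, 12 mm above the bench; x away from the robot along the plate's middle line, z up. The plate is bolted down, a pie of 176 mm radius and 96 deg; four holes 13 mm wide, 24 deg (0.419 rad, 63 mm) apart: at -36, -12 (start), +12 (this one) and +36 deg of the middle line, + clockwise from above.
- turntable (a joint): angle of turntable and arm, rad: 0 in the starting hole, growing clockwise from above; next hole +0.419, previous one -0.419, the one beyond +0.838. With the pin clear it turns against friction (about 1 N at the ring) and stays where it is left; with the pin home it has about 0.01 rad of play.
- plunger (a joint): lift of pin and ring, m: 0 = fully home, at most 0.024. The round-nosed 10 mm pin stands 9 mm deep in its hole and is clear from 0.009 on; lowered between holes it rides on the plate at 0.009 and drops in by itself when the arm is pushed over a hole. The spring pulls it down with 6 N at home, 13 N fully raised.
- solder_spool: solder spool, 60 mm across, 36 mm tall, standing on its flange beside the turntable; origin at the centre of its underside; a bystander, not to be moved
- cutters_red: side cutters lying flat, 119 mm long, 10 mm high; origin at the centre of the underside; a bystander, not to be moved
- tweezers: tweezers lying flat, 119 mm long, 9 mm high; origin at the centre of the underside; a bystander, not to be moved
- dropper_bottle: upright small bottle, 34 mm across, 100 mm tall, beside the turntable; origin at the centre of its underside; a bystander, not to be moved
- battery_9v: block battery lying flat, 27x48x18 mm; origin at the centre of the underside; a bystander, not to be moved
- multimeter: hand multimeter lying on its back between the robot and the fixture, 148x72x46 mm; origin at the centre of its underside; a bystander, not to be moved

How it is judged:
On the way, in this order (a step that is already met when the one before it is completed fails the run):
1. the fingertip has lifted the pin clear of the starting hole (value of joint plunger above 0.009 m and value of joint turntable between -0.1 and 0.1 rad and contact force between the fingers and pull_ring above 1 N), for 0.1 s.
2. the arm has been swung more than half way to the next hole, clockwise (value of joint turntable between 0.25 and 0.6 rad).
3. the pin has dropped home in the next hole (value of joint plunger below 0.002 m and value of joint turntable between 0.394 and 0.444 rad), for 0.2 s.
At the end, for the whole second after the job is handed in: the pin is fully home (lift under 2 mm) in the hole next to the starting one, clockwise (turntable at 0.419 rad, within 0.025), and the turntable is at rest (all of step 3 and velocity of joint turntable between -0.02 and 0.02 rad/s); the robot touches nothing.
It fails at once if the arm is swung past the next hole (turntable over 0.6 rad) or back towards the previous one (under -0.2 rad) (value of joint turntable above 0.6 rad or value of joint turntable below -0.2 rad).
It fails at once if the ring is gripped, pinched or wrenched (fingers press on it with more than 32 N) (contact force between the fingers and pull_ring above 32 N).
It fails at once if another loose thing on the bench is moved by more than 20 mm (distance of any of solder_spool, cutters_red, tweezers, dropper_bottle, battery_9v, multimeter from where it was at the start of the episode above 0.02 m).
It fails at once if a loose thing on the bench is tipped or lifted (angle between dropper_bottle's own z axis and vertical above 0.4 rad or height (world z) of any of solder_spool, cutters_red, tweezers, dropper_bottle, battery_9v, multimeter above 0.02 m).
It also fails if it takes over 64 s, if anything falls off the work surface, if the arm or the gripper's body presses on something with over 40 N, if the wrist force passes 120 N, or if a joint passes its speed limit or range.

## Robot

A 7-joint arm with a two-finger parallel gripper is mounted at the origin on a cart in front of the work surface, level with it; the furniture and walls round the work are solid. World frame = base frame: x ahead of the robot, y to its left, z up, the work surface at z = 0. Lengths are in m, angles in rad, forces in N, time in s.
With the tool pointing down it reaches from about 0.4 to 0.875 m from the base axis. Payload 19.3 kg.
Tool frame: the origin (TCP) lies on the mounting face of the last link; the fingertips stand 173 mm ahead of it and the grasp point (between the pads) lies 155 mm ahead of it (bot.grip_point_offset is the distance from the TCP to the grasp point, in m); z points along the fingers, y is the line along which they close (so a half turn about z gives the same grasp; the last joint's range is limited). The gripper opens to 85 mm and grips with 20 to 120 N. Pads are 22 mm wide; open, the fingers measure 114 mm over their backs; the gripper's body (76 mm by 85 mm) begins 54 mm behind the grasp point. The pads swing forward as they close: fully open they stand 13 mm farther back than shut.
Start: joints at [1.093, 0.521, -0.036, 1.599, 0.021, 1.021, -0.113], TCP at [0.248, -0.574, 0.405] pointing down, gripper open.
Joint ranges: [-2.91, 2.91], [-0.3, 2.13], [-1.5, 1.42], [0.17, 2.43], [-1.26, 4.41], [0.16, 1.93], [-2.52, 2.52]. Speed limits (rad/s): [1.89, 1.89, 2.39, 2.39, 3.01, 3.01, 3.01].

## Interface

Orientations are given as [roll, pitch, yaw] about the fixed x, y, z axes, in that order (R = Rz(yaw) Ry(pitch) Rx(roll)).
In Python, from workcell import bot gives the robot as it stands.
- The arm moves only by the tool arm_command, never from a script. Its argument "deltas" is a list of rows, each a list of 3 entries, a list of its own where there are three numbers: the shift along the tool's x, y, z in cm, then the turn, a rotation vector about the tool's x, y, z in rad, then the finger opening in cm, from 0 to 8.54. In form: [[[tx, ty, tz], [rx, ry, rz], claw], ...]. A call has 1 to 20 rows; each row shifts and turns the commanded pose from where the row before left it, along the tool's axes as they then stand; what a row does not reach is not made up. A row lasts 1/10 s, in which the tool goes at most 50 mm and 8.59 degrees, less where a joint would pass 70% of its speed; a pose out of reach is approached as far as the arm can. A call with a gripper value outside its range is refused whole. The fingers move at their own pace and stop on an object; "newtons" is the grip in N (left out, the last holds). Time passes only in rows, so rows that do not move let the fingers close. It gives the time, the measured TCP pose, the force, the opening and the grip force at its end, in the units of the state.
- bot.observe(): the state, without advancing time (a new reading comes with each control period).
- bot.grab_frame(name): name is "scene" or "top"; returns a dict with "frame" (400x640x3 uint8, red, green, blue), "K" (3x3 intrinsics, pixels), "k1" (the pictures are not rectified: a ray, as slopes to the right and down, at radius r is drawn at 1 + k1 r^2 times it, then the intrinsics apply), "rvec" (rotation vector, rad) and "tvec" (3), from world to camera coordinates, as OpenCV has them. Camera axes: x right, y down, z forward; pixel columns grow to the right and rows downward; lengths in m; the calibration is good to about 2 mm. A picture is of the moment at which its call begins. There is no depth.
- bot.job_done(): hands the job in; it is judged then, once.
Trained networks look in a picture, given as the dict that the camera call returned (one of the last four; its "shot" number tells which), for a name from the list of things; names that differ only in an ending like _2 or _b are one class to them, and where a whole thing is asked for, a point or a joint stands for the part that bears it (a point fixed in the world has none). Each returns a list of dicts, best first, with "p" (0 to 1); they miss things now and then, are a little off and sometimes report something else, mostly with a low value. They report only what shows in the picture. A call takes as long as a camera call.
- bot.find_in(name, picture): "rect" ([left, top, width, height] in pixels, round what is visible of it).
- bot.mark_of(name, picture): "at" ([column, row] in pixels: a listed point, or the origin of a listed thing).
The state is a dict: "clock": time; "qpos": joint angles; "qd": joint speeds; "joint_efforts": joint torques, N m; "position": TCP position; "tool_rot": TCP orientation; "force": force on the tool from outside, world axes, zero at the start; "moment": the same for the moment, N m; "grip_width": finger opening in m; "finger_force": force on a finger pad.
Only numpy, scipy, OpenCV 4.12 (cv2) and the standard library are available. Lean on these libraries where they do the work, as an engineer would, in place of code of your own. Each camera call takes 0.05 s, during which the arm holds its last target. There are 200 camera calls.

## Working session

There is one attempt and no reset: what is moved stays moved. The work goes in short steps, Python scripts to look and compute and a tool call to move; the robot and the scene stay as the last step left them, time stands still between calls to the robot, and variables do not carry over. Pictures are saved under pics/ and viewed, at most 11 in all, crops included, and the job is handed in when it is done.

Besides the shell and the picture viewer there is one more tool, called after "Call:" in YAML: its name, and indented under it one key for each argument. arm_command: Moves the arm, as the interface text tells. Its arguments: {"type":"object","properties":{"deltas":{"type":"array","items":{"type":"array"}},"newtons":{"type":"number"}},"required":["deltas"]}

```bash
mkdir -p pics
cat > h.py <<'E'
import numpy as np, cv2
from scipy.optimize import least_squares
from scipy.spatial.transform import Rotation as Rn
from workcell import bot
def ray(p,c):
    K=np.array(c["K"]); d=np.array([c["k1"],0,0,0,0.])
    u=cv2.undistortPoints(np.array([[p]],float),K,d)[0,0]
    R=cv2.Rodrigues(np.array(c["rvec"],float))[0]; t=np.array(c["tvec"],float).ravel()
    v=R.T@np.array([u[0],u[1],1]); return -R.T@t, v/np.linalg.norm(v)
def atz(p,c,z):
    o,v=ray(p,c); return o+v*(z-o[2])/v[2]
def tri(ps,cs):
    A=np.zeros((3,3));b=np.zeros(3)
    for p,c in zip(ps,cs):
        o,v=ray(p,c);M=np.eye(3)-np.outer(v,v);A+=M;b+=M@o
    return np.linalg.solve(A,b)
def proj(X,c):
    return cv2.projectPoints(np.array([X],float),np.array(c["rvec"],float),np.array(c["tvec"],float),np.array(c["K"]),np.array([c["k1"],0,0,0,0.]))[0][0,0]
E
python3 - <<'E'
from h import *
np.set_printoptions(precision=4,suppress=True)
cs={n:bot.grab_frame(n) for n in("scene","top")}
for n,c in cs.items(): cv2.imwrite(f"pics/{n}0.png",c["frame"][:,:,::-1])
zs=dict(pull_ring=.0801,ring_bar=.1,pivot=.012,next_hole=.012,solder_spool=0,cutters_red=0,tweezers=0,dropper_bottle=0,battery_9v=0,multimeter=0)
for k,z in zs.items():
    ps=[]
    for n,c in cs.items():
        m=bot.mark_of(k,c)
        if m: ps.append((m[0]["at"],c)); print(k,n,np.array(m[0]["at"]),round(m[0]["p"],2),atz(m[0]["at"],c,z))
    if len(ps)==2: print("   tri",tri(*zip(*ps)))
s=bot.observe();print(s["position"],s["tool_rot"],s["force"],s["clock"],s["grip_width"])
E
```

```text
pull_ring scene [335.1 189.7] 0.54 [ 0.5734 -0.1709  0.0801]
pull_ring top [350.1 205.5] 0.69 [ 0.5698 -0.1677  0.0801]
   tri [ 0.5694 -0.1674  0.0833]
ring_bar scene [334. 189.] 0.44 [ 0.5543 -0.1484  0.1   ]
ring_bar top [273.2 183.1] 0.56 [0.623  0.0179 0.1   ]
   tri [ 0.5451 -0.0376  0.1749]
pivot scene [297.1 196.6] 0.7 [ 0.6943 -0.1412  0.012 ]
pivot top [338.9 156.2] 0.63 [ 0.7121 -0.1447  0.012 ]
   tri [ 0.7111 -0.1485  0.0019]
next_hole scene [318.5 222.4] 0.68 [ 0.5622 -0.1051  0.012 ]
next_hole top [323.8 211.8] 0.73 [ 0.5648 -0.1037  0.012 ]
   tri [ 0.5639 -0.1046  0.0116]
solder_spool scene [257.5 214.6] 0.86 [ 0.7071 -0.0146  0.    ]
solder_spool top [294.6 155.7] 0.72 [ 0.7179 -0.0273  0.    ]
   tri [ 0.7223 -0.0257 -0.0132]
cutters_red scene [338.3 192.3] 0.74 [ 0.6506 -0.2593  0.    ]
cutters_red top [274.5 181.6] 0.82 [0.648  0.0255 0.    ]
   tri [ 0.5442 -0.0427  0.1674]
tweezers scene [299.2 250.1] 0.47 [ 0.518  -0.0043  0.    ]
tweezers top [286.2 227.2] 0.48 [ 0.5271 -0.006   0.    ]
   tri [ 0.5259 -0.0074 -0.0059]
dropper_bottle scene [333.8 186.8] 0.76 [ 0.6816 -0.2701  0.    ]
dropper_bottle top [379.8 167.6] 0.67 [ 0.6832 -0.2527  0.    ]
   tri [ 0.6761 -0.2559  0.0092]
battery_9v scene [352.  192.8] 0.59 [ 0.6232 -0.2879  0.    ]
battery_9v top [396.9 184.8] 0.48 [ 0.6364 -0.2962  0.    ]
   tri [ 0.637  -0.2993 -0.0109]
multimeter scene [362.6 264.4] 0.65 [ 0.3816 -0.0839  0.    ]
multimeter top [320.1 282.8] 0.58 [ 0.3847 -0.0927  0.    ]
   tri [ 0.386  -0.0915 -0.0072]
[ 0.2479 -0.5737  0.4047] [-3.1415 -0.      0.4078] [-0.0868 -0.3039  0.1089] 1.1 0.08547302111387046
```

View pics/scene0.png

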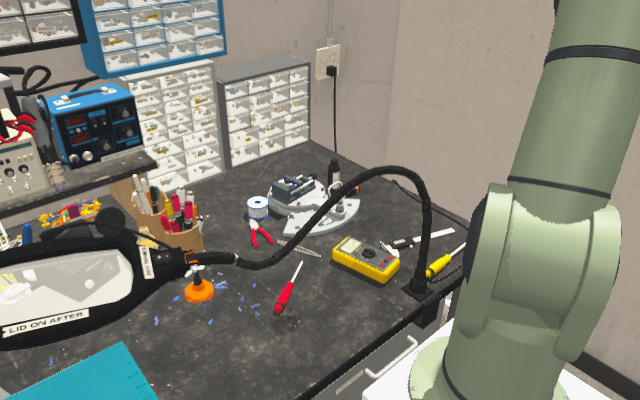

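View pics/top0.png

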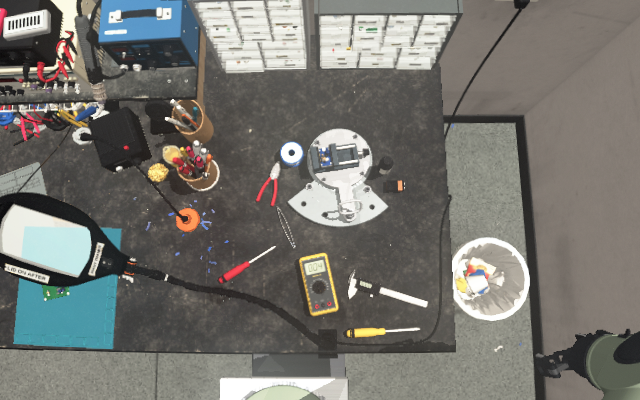

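The scene view shows the turntable at about (320,205), partly hidden by the lamp's gooseneck, which peaks at about (380,170). The top view shows the ring at about (348,207), the multimeter at (320,283) and the gooseneck from (328,340) to (130,265). Next I'll get the gooseneck's height and refine the fixture pose.

Run:
```python
from h import *
np.set_printoptions(precision=3,suppress=True)
cs={n:bot.grab_frame(n) for n in("scene","top")}
S,T=cs["scene"],cs["top"]
# gooseneck: top polyline vs scene points
tp=np.array([[327,345],[318,333],[300,317],[275,303],[240,294],[200,287],[165,278],[130,266]],float)
dense=np.concatenate([np.linspace(a,b,20) for a,b in zip(tp[:-1],tp[1:])])
for p in [(420,280),(428,230),(425,200),(410,178),(380,170),(350,182),(320,212),(290,248),(260,262),(220,260)]:
    o,v=ray(p,S); best=[]
    for q in dense:
        o2,v2=ray(q,T); n=np.cross(v,v2); g=abs((o2-o)@n)/np.linalg.norm(n); best.append(g)
    i=int(np.argmin(best)); print(p,dense[i],round(best[i],4),tri([p,dense[i]],[S,T]))
# fixture fit: pivot xy + middle-line angle a (hole side direction)
def pts(x):
    P=np.array([x[0],x[1]]); 
    def at(r,deg,z):
        th=np.pi-np.radians(deg)+x[2]; return np.array([*(P+r*np.array([np.cos(th),np.sin(th)])),z])
    return dict(pivot=np.array([*P,.012]),next_hole=at(.15,12,.012),pull_ring=at(.139,-12,.0801),bar=at(.1275,-12,.1))
obs=[]
for n,c in cs.items():
    for k in("pivot","next_hole","pull_ring"):
        m=bot.mark_of(k,c)
        if m: obs.append((k,c,np.array(m[0]["at"]),n)); 
f=lambda x:np.concatenate([proj(pts(x)[k],c)-a for k,c,a,n in obs])
r=least_squares(f,[.71,-.145,0],loss="soft_l1")
print(r.x,f(r.x).reshape(-1,2),[(o[0],o[3]) for o in obs]); p=pts(r.x); print(p)
for n,c in cs.items():
    im=c["frame"][:,:,::-1]; cen=proj(p["pull_ring"],c).astype(int)
    x0,y0=cen[0]-50,cen[1]-50
    cr=cv2.resize(im[y0:y0+90,x0:x0+100],None,fx=4,fy=4,interpolation=cv2.INTER_CUBIC)
    for k,col in zip(p,[(0,0,255),(0,255,0),(255,0,0),(255,0,255)]):
        u=(proj(p[k],c)+.5-[x0,y0])*4; cv2.circle(cr,tuple(int(i) for i in u),3,col,1)
    for d in range(-48,49,4):
        th=np.pi-np.radians(d)+r.x[2]; X=[r.x[0]+.176*np.cos(th),r.x[1]+.176*np.sin(th),.012]
        u=(proj(X,c)+.5-[x0,y0])*4; cv2.circle(cr,tuple(int(i) for i in u),1,(0,255,255),-1)
    cs[n]["cr"]=cr
cv2.imwrite("pics/crop1.png",np.hstack([S["cr"],T["cr"]]))
```

```text
(420, 280) [326.526 344.368] 0.0 [ 0.238 -0.107  0.038]
(428, 230) [327. 345.] 0.0112 [ 0.248 -0.111  0.162]
(425, 200) [327. 345.] 0.0036 [ 0.26  -0.109  0.229]
(410, 178) [318.947 334.263] 0.0003 [ 0.287 -0.092  0.272]
(380, 170) [296.053 314.789] 0.0013 [ 0.326 -0.048  0.289]
(350, 182) [267.632 301.105] 0.0007 [0.351 0.008 0.273]
(320, 212) [240. 294.] 0.0006 [0.363 0.071 0.225]
(290, 248) [214.737 289.579] 0.0002 [0.371 0.137 0.168]
(260, 262) [188.947 284.158] 0.0002 [0.383 0.197 0.16 ]
(220, 260) [153.947 274.211] 0.0014 [0.404 0.267 0.189]
[ 0.708 -0.148 -0.057] [[-2.465 -1.056]
 [-0.482  1.085]
 [-1.686 -2.469]
 [ 0.646  0.654]
 [ 2.325  0.232]
 [-0.089  2.221]] [('pivot', 'scene'), ('next_hole', 'scene'), ('pull_ring', 'scene'), ('pivot', 'top'), ('next_hole', 'top'), ('pull_ring', 'top')]
{'pivot': array([ 0.708, -0.148,  0.012]), 'next_hole': array([ 0.563, -0.109,  0.012]), 'pull_ring': array([ 0.571, -0.169,  0.08 ]), 'bar': array([ 0.582, -0.167,  0.1  ])}
```

View pics/crop1.png

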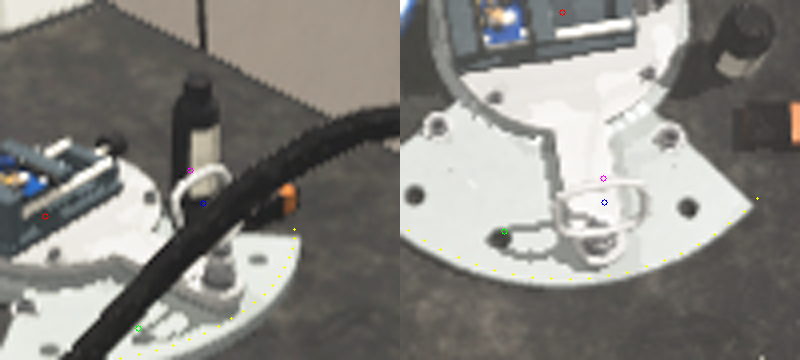

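The crop has the ring bar at about (203,170) in the scene half and (602,187) in the top half. My model's bar sits a few mm too far back. I'll refit with hand-picked holes and plan the approach with the tool 55° below horizontal and yawed +20°, to stay clear of the gooseneck.

```bash
cat >> h.py <<'E'
def pts(x):
    P=np.array([x[0],x[1]])
    def at(r,deg,z):
        th=np.pi-np.radians(deg)+x[2]; return np.array([*(P+r*np.array([np.cos(th),np.sin(th)])),z])
    return dict(pivot=np.array([*P,.012]),h36=at(.15,36,.012),next_hole=at(.15,12,.012),hm36=at(.15,-36,.012),pull_ring=at(.139,-12,.0801),bar=at(.1275,-12,.1),bar_end=at(.1275,12,.1),ring_end=at(.139,12,.0801))
def Rt(beta,yaw): return Rn.from_euler("xyz",[np.pi,-np.radians(90-beta),np.radians(yaw)])
def delta(pos,R):
    s=bot.observe(); R0=Rn.from_euler("xyz",s["tool_rot"]); p0=np.array(s["position"])
    print("pos",p0.round(4),"rot",np.array(s["tool_rot"]).round(3),"F",np.array(s["force"]).round(1),"t",s["clock"])
    print("tool shift cm",(R0.inv().apply(np.array(pos)-p0)*100).round(2),"turn",(R0.inv()*R).as_rotvec().round(3))
E
python3 - <<'E'
from h import *
np.set_printoptions(precision=4,suppress=True)
S,T=bot.grab_frame("scene"),bot.grab_frame("top")
old=pts([.708,-.148,-.057]); 
oS=proj([.571,-.169,.0801],S).astype(int)-50; oT=proj([.571,-.169,.0801],T).astype(int)-50
cT=lambda u,v:(np.array([u-400,v])/4+oT-.5); cS=lambda u,v:np.array([u,v])/4+oS-.5
obs=[("h36",T,cT(415,195)),("next_hole",T,cT(500,238)),("hm36",T,cT(688,207)),("bar",T,cT(602,187)),("bar",S,cS(203,171)),("next_hole",S,cS(140,328)),("hm36",S,cS(258,259))]
for k in("pivot","next_hole","pull_ring"):
    m=bot.mark_of(k,T); obs+=[(k,T,np.array(m[0]["at"]))]
f=lambda x:np.concatenate([proj(pts(x)[k],c)-a for k,c,a in obs])
r=least_squares(f,[.71,-.145,0],loss="soft_l1")
print(r.x,f(r.x).reshape(-1,2).round(1)); p=pts(r.x); print(p)
print("bar tri",tri([cS(203,171),cT(602,187)],[S,T]))
np.save("fit.npy",r.x)
R=Rt(55,20); d=R.apply([0,0,1]); o=p["pull_ring"]
print("pre",o-.236*d); delta(o-.236*d+[-.03,-.03,.12],R)
E
```

```text
[ 0.705  -0.1465 -0.0643] [[-0.  -0.8]
 [ 0.2 -0.6]
 [ 0.  -0. ]
 [-0.7 -0.8]
 [-3.   0.8]
 [-0.3  1.1]
 [-1.1 -1. ]
 [ 0.4  2.7]
 [ 1.5  2.4]
 [ 1.7  2.4]]
{'pivot': array([ 0.705 , -0.1465,  0.012 ]), 'h36': array([ 0.5896, -0.0507,  0.012 ]), 'next_hole': array([ 0.5606, -0.1059,  0.012 ]), 'hm36': array([ 0.5782, -0.2267,  0.012 ]), 'pull_ring': array([ 0.5675, -0.1666,  0.0801]), 'bar': array([ 0.5788, -0.1649,  0.1   ]), 'bar_end': array([ 0.5822, -0.112 ,  0.1   ]), 'ring_end': array([ 0.5712, -0.1089,  0.0801])}
bar tri [ 0.5744 -0.168   0.1036]
pre [ 0.4403 -0.2129  0.2734]
pos [ 0.2478 -0.5738  0.4047] rot [-3.142 -0.     0.408] F [0.4 0.7 0.2] t 1.75
tool shift cm [ 28.03 -23.93   1.13] turn [-0.018  0.611  0.057]
```

Call:
arm_command:
  deltas:
    - [[2.0,-1.7,0.1],[0,0,0],0]
    - [[2.0,-1.7,0.1],[0,0,0],0]
    - [[2.0,-1.7,0.1],[0,0,0],0]
    - [[2.0,-1.7,0.1],[0,0,0],0]
    - [[2.0,-1.7,0.1],[0,0,0],0]
    - [[2.0,-1.7,0.1],[0,0,0],0]
    - [[2.0,-1.7,0.1],[0,0,0],0]
    - [[2.0,-1.7,0.1],[0,0,0],0]
    - [[2.0,-1.7,0.1],[0,0,0],0]
    - [[2.0,-1.7,0.1],[0,0,0],0]
    - [[2.0,-1.7,0],[0,0,0],0]
    - [[2.0,-1.7,0],[0,0,0],0]
    - [[2.0,-1.7,0],[0,0,0],0]
    - [[2.0,-1.8,0],[0,0,0],0]
    - [[0,0,0],[0,0.1,0],0]
    - [[0,0,0],[0,0.1,0],0]
    - [[0,0,0],[0,0.1,0],0]
    - [[0,0,0],[0,0.1,0],0]
    - [[0,0,0],[0,0.1,0],0]
    - [[0,0,0],[0,0.1,0],0]
  newtons: 20

```text
clock: 3.75
position: [0.4101, -0.2433, 0.3951]
tool_rot: [3.14, -0.604, 0.408]
force: [1.6, 0.4, 0.1]
grip_width: 0.0003
finger_force: 0.0
```

Run:
```python
from h import *
c=bot.grab_frame("scene");cv2.imwrite("pics/scene1.png",c["frame"][:,:,::-1])
R=Rt(55,20); d=R.apply([0,0,1]); delta(np.array([.567,-.168,.080])-.236*d,R); s=bot.observe(); print(np.array(s["qpos"]).round(3),s["grip_width"])
```

```text
pos [ 0.4094 -0.2443  0.3947] rot [ 3.14  -0.61   0.406] F [-1.  -2.2 -1.2] t 3.8
tool shift cm [-3.69 -1.57 12.22] turn [-0.031  0.001  0.046]
[ 1.015  0.306 -0.537  2.105 -0.726  0.499 -0.039] -0.00013635279661870209
```

View pics/scene1.png

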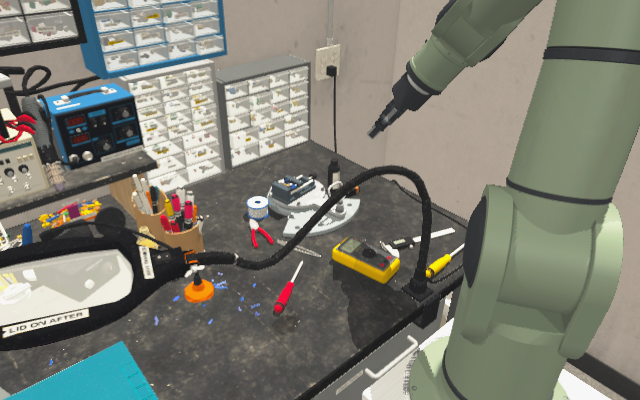

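The gripper is at about (390,115), well above the bench, and the forearm comes in from the right, clear of the gooseneck. Next is the pre-insert pose.

Call:
arm_command:
  deltas:
    - [[-0.37,-0.16,1.22],[-0.003,0,0.005],0]
    - [[-0.37,-0.16,1.22],[-0.003,0,0.005],0]
    - [[-0.37,-0.16,1.22],[-0.003,0,0.005],0]
    - [[-0.37,-0.16,1.22],[-0.003,0,0.005],0]
    - [[-0.37,-0.16,1.22],[-0.003,0,0.005],0]
    - [[-0.37,-0.16,1.22],[-0.003,0,0.005],0]
    - [[-0.37,-0.16,1.22],[-0.003,0,0.005],0]
    - [[-0.37,-0.16,1.22],[-0.003,0,0.005],0]
    - [[-0.37,-0.16,1.22],[-0.003,0,0.005],0]
    - [[-0.37,-0.16,1.22],[-0.004,0,0.004],0]
    - [[0,0,0],[0,0,0],0]
    - [[0,0,0],[0,0,0],0]

```text
clock: 5.0
position: [0.4401, -0.2145, 0.2751]
tool_rot: [-3.135, -0.599, 0.346]
force: [1.1, -0.4, 0.3]
grip_width: -0.0001
finger_force: 0.0
```

Run:
```python
from h import *
R=Rt(55,20); d=R.apply([0,0,1]); delta(np.array([.567,-.168,.080])-.236*d,R); s=bot.observe(); print(np.array(s["qpos"]).round(3))
R0=Rn.from_euler("xyz",s["tool_rot"]); tip=np.array(s["position"])+R0.apply([0,0,.173]); print(tip)
crs=[]
for n in("scene","top"):
    c=bot.grab_frame(n); im=c["frame"][:,:,::-1]
    x0,y0=proj([.56,-.17,.09],c).astype(int)-[40,45]
    cr=cv2.resize(im[y0:y0+90,x0:x0+80],None,fx=5,fy=5,interpolation=cv2.INTER_CUBIC)
    for X,col in ((tip,(0,0,255)),([.567,-.168,.08],(255,0,0)),([.5765,-.1665,.1],(255,0,255))):
        u=(proj(X,c)+.5-[x0,y0])*5; cv2.circle(cr,tuple(int(i) for i in u),3,col,1)
    crs.append(cr)
cv2.imwrite("pics/crop2.png",np.hstack(crs))
```

```text
pos [ 0.4401 -0.2145  0.2751] rot [-3.135 -0.599  0.346] F [ 1.1 -0.4  0.3] t 5.0
tool shift cm [-0.12 -0.02  0.14] turn [-0.005  0.012 -0.002]
[ 0.894  0.547 -0.551  2.187 -1.237  0.162  0.448]
[ 0.53146428 -0.1803527   0.13225358]
```

View pics/crop2.png

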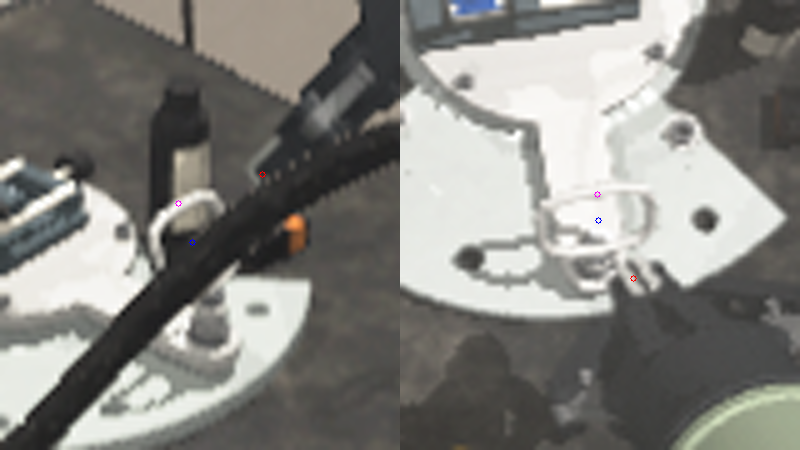

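The fingertips are at about (250,178) and (630,265), a few mm beyond the computed tip, so shut they reach about 185 mm. The bar matches within about 2 mm. Joint 6 is at its limit, so I'll fit the kinematics and choose a feasible tilt and yaw.

```bash
cat > kin.py <<'E'
from h import *
import itertools
def fk(q,P,s):
    h,L1,L2,L3,c,e,a1=P; T=Rn.identity(); p=np.array([0,0,h])
    R=Rn.from_euler("z",s[0]*q[0]+c)*Rn.from_euler("y",q[1]); p=p+R.apply([a1,0,L1]); R=R*Rn.from_euler("z",s[1]*q[2])*Rn.from_euler("y",q[3])
    p=p+R.apply([0,0,L2]); R=R*Rn.from_euler("z",s[2]*q[4])*Rn.from_euler("y",q[5]); p=p+R.apply([0,0,L3]); return p,R*Rn.from_euler("z",s[3]*q[6]+e)
D=[([1.093,.521,-.036,1.599,.021,1.021,-.113],[.248,-.574,.405],[3.1415,0,.4078]),([1.015,.306,-.537,2.105,-.726,.499,-.039],[.4094,-.2443,.3947],[3.14,-.61,.406]),([.894,.547,-.551,2.187,-1.237,.162,.448],[.4401,-.2145,.2751],[-3.135,-.599,.346])]
def err(P,s):
    o=[]
    for q,p,r in D:
        a,R=fk(q,P,s); o+=list((a-p)*5)+list((R.inv()*Rn.from_euler("xyz",r)).as_rotvec())
    return np.array(o)
best=None
for s in itertools.product([1,-1],repeat=4):
  for c in (-2.2,-.1,1.5):
   for e in (0,1.57,3.14,-1.57):
    r=least_squares(err,[.35,.4,.4,.2,c,e,0],args=(s,))
    if best is None or r.cost<best[0]: best=(r.cost,s,r.x)
np.set_printoptions(precision=3,suppress=True)
E
python3 - <<'E'
from kin import *
print(best); P,s=best[2],best[1]; print(err(P,s).round(3))
lo=np.array([-2.91,-.3,-1.5,.17,-1.26,.16,-2.52])+.02; hi=np.array([2.91,2.13,1.42,2.43,4.41,1.93,2.52])-.02
q0=np.array(D[2][0]).clip(lo+.001,hi-.001)
o0=np.array([.566,-.169,.08]); o1=np.array([.570,-.111,.093])
for beta in (50,55,60,65,70):
  for yaw in (-10,0,10,20,30,40,50):
    R=Rt(beta,yaw); out=[]
    for o in (o0,o1):
      tgt=o-R.apply([0,0,.167])
      f=lambda q:np.concatenate([(fk(q,P,s)[0]-tgt)*10,(fk(q,P,s)[1].inv()*R).as_rotvec()*3,(q-q0)*.003])
      r=least_squares(f,q0,bounds=(lo,hi)); out.append(r)
    print(beta,yaw,[(round(float(np.linalg.norm(f(r.x)[:6])),3),r.x.round(2)) for r in out])
E
```

```text
(np.float64(0.002899723140037622), (-1, -1, -1, -1), array([ 0.278,  0.539,  0.423,  0.122, -0.088,  1.493, -0.004]))
[ 0.019  0.005 -0.003  0.001 -0.    -0.011  0.002  0.    -0.008  0.051
  0.002  0.005 -0.003 -0.001  0.011  0.049  0.001  0.006]
50 -10 [(1.177, array([ 0.22,  0.54,  0.07,  2.14, -1.24,  0.18, -0.24])), (0.988, array([-0.12,  0.51,  0.31,  2.16, -1.24,  0.18, -0.42]))]
50 0 [(1.112, array([ 0.57,  0.58, -0.27,  2.13, -1.24,  0.18,  0.05])), (0.918, array([ 0.29,  0.51, -0.09,  2.16, -1.24,  0.18, -0.11]))]
50 10 [(0.962, array([ 0.79,  0.66, -0.49,  2.13, -1.24,  0.18,  0.31])), (0.745, array([ 0.6 ,  0.57, -0.39,  2.16, -1.24,  0.18,  0.17]))]
50 20 [(0.77, array([ 0.92,  0.73, -0.61,  2.12, -1.24,  0.18,  0.53])), (0.496, array([ 0.78,  0.66, -0.57,  2.15, -1.24,  0.18,  0.41]))]
50 30 [(0.606, array([ 0.97,  0.8 , -0.67,  2.1 , -1.24,  0.18,  0.72])), (0.195, array([ 0.87,  0.73, -0.66,  2.14, -1.24,  0.18,  0.61]))]
50 40 [(0.596, array([ 0.88,  0.77, -0.51,  2.03, -1.01,  0.38,  0.61])), (0.0, array([ 0.85,  0.75, -0.61,  2.1 , -1.11,  0.28,  0.63]))]
50 50 [(0.
[... 3343 characters left out ...]
2]))]
70 10 [(0.596, array([ 0.21,  0.61,  0.1 ,  2.04, -0.9 ,  0.31, -0.26])), (0.0, array([ 0.07,  0.57,  0.15,  2.07, -0.9 ,  0.29, -0.37]))]
70 20 [(0.596, array([ 0.29,  0.61,  0.04,  2.02, -0.82,  0.36, -0.14])), (0.0, array([ 0.16,  0.57,  0.07,  2.05, -0.82,  0.34, -0.24]))]
70 30 [(0.596, array([ 0.34,  0.63, -0.  ,  1.98, -0.74,  0.42, -0.04])), (0.0, array([ 0.23,  0.59,  0.01,  2.02, -0.74,  0.39, -0.13]))]
70 40 [(0.596, array([ 0.39,  0.64, -0.04,  1.94, -0.65,  0.49,  0.06])), (0.0, array([ 0.28,  0.6 , -0.04,  1.99, -0.66,  0.46, -0.03]))]
70 50 [(0.596, array([ 0.42,  0.66, -0.07,  1.9 , -0.57,  0.57,  0.16])), (0.0, array([ 0.32,  0.62, -0.08,  1.95, -0.58,  0.53,  0.07]))]
```

Limits on q5 and q6 mean a steeper tool: 65° down with yaw of about 18° is feasible throughout and keeps enough clearance inside the ring.

Run:
```python
from h import *
R=Rt(65,18); d=R.apply([0,0,1]);n=R.apply([1,0,0]); delta(np.array([.5665,-.169,.080])-.240*d+.001*n,R)
```

```text
pos [ 0.4399 -0.2149  0.2755] rot [-3.136 -0.6    0.346] F [-0.1 -0.2  0.2] t 5.1
tool shift cm [ 4.09 -0.34  0.07] turn [-0.021 -0.163  0.028]
```

Call:
arm_command:
  deltas:
    - [[1.02,-0.08,0.02],[0,0,0],0]
    - [[1.02,-0.08,0.02],[0,0,0],0]
    - [[1.02,-0.09,0.02],[0,0,0],0]
    - [[1.02,-0.09,0.01],[0,0,0],0]
    - [[0,0,0],[-0.007,-0.054,0.01],0]
    - [[0,0,0],[-0.007,-0.054,0.01],0]
    - [[0,0,0],[-0.007,-0.055,0.01],0]
    - [[0,0,0],[0,0,0],0]
    - [[0,0,0],[0,0,0],0]

```text
clock: 6.0
position: [0.4708, -0.1995, 0.2976]
tool_rot: [-3.142, -0.438, 0.315]
force: [-0.5, -0.1, 0.5]
grip_width: 0.0001
finger_force: 0.0
```

Run:
```python
from h import *
R=Rt(65,18); d=R.apply([0,0,1]);n=R.apply([1,0,0]); delta(np.array([.5665,-.169,.080])-.240*d+.001*n,R); s=bot.observe(); print(np.array(s["qpos"]).round(3))
R0=Rn.from_euler("xyz",s["tool_rot"]); 
crs=[]
for n in("scene","top"):
    c=bot.grab_frame(n); im=c["frame"][:,:,::-1]
    x0,y0=proj([.56,-.17,.09],c).astype(int)-[40,45]
    cr=cv2.resize(im[y0:y0+90,x0:x0+80],None,fx=5,fy=5,interpolation=cv2.INTER_CUBIC)
    for X,col in ((np.array(s["position"])+R0.apply([0,0,.173]),(0,0,255)),(np.array(s["position"])+R0.apply([0,0,.186]),(0,255,0)),([.5665,-.169,.08],(255,0,0)),([.5775,-.1675,.1],(255,0,255))):
        u=(proj(X,c)+.5-[x0,y0])*5; cv2.circle(cr,tuple(int(i) for i in u),3,col,1)
    crs.append(cr)
cv2.imwrite("pics/crop3.png",np.hstack(crs))
```

```text
pos [ 0.4708 -0.1995  0.2976] rot [-3.142 -0.438  0.315] F [-0.5 -0.1  0.5] t 6.0
tool shift cm [ 0.    0.06 -0.03] turn [-0.001 -0.001  0.001]
[ 0.386  0.463 -0.025  2.117 -0.897  0.334 -0.067]
```

View pics/crop3.png

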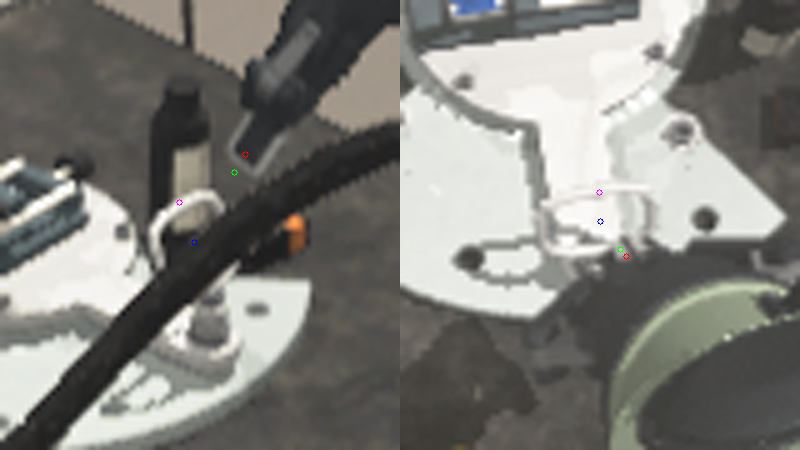

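The tips are at about (243,167) in the scene half, so their reach is about 180 mm. The ring's legs are at (150,250) and about (228,210). Before inserting, I'll check the ring pose by overlaying the ring model.

Run:
```python
from h import *
crs=[]
psi=np.radians(8.3)
o=np.array([.5665,-.169,.08]); ix=np.array([np.cos(psi),np.sin(psi),0]); yy=np.array([-np.sin(psi),np.cos(psi),0]); up=np.array([0,0,1])
zz=.5*ix+.866*up
P=[(-27,-10),(-27,5),(-25,14),(-20,20),(-14,23),(0,23),(14,23),(20,20),(25,14),(27,5),(27,-10),(22,-19),(0,-22.5),(-22,-19),(-27,-10)]
for n,f in(("scene",10),("top",9)):
    c=bot.grab_frame(n); im=c["frame"][:,:,::-1]
    x0,y0=proj([.56,-.17,.09],c).astype(int)-[20,25]
    cr=cv2.resize(im[y0:y0+45,x0:x0+40],(400,450),interpolation=cv2.INTER_CUBIC)
    pl=np.array([(proj(o+(a*yy+b*zz)/1000,c)+.5-[x0,y0])*10 for a,b in P]).astype(int)
    cv2.polylines(cr,[pl],False,(0,0,255),1)
    crs.append(cr)
cv2.imwrite("pics/crop4.png",np.hstack(crs))
```

```text
(no output)
```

View pics/crop4.png

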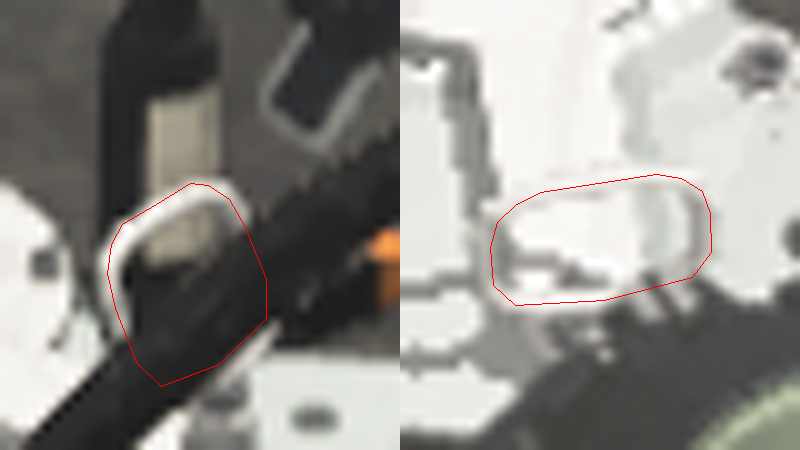

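The overlaid ring outline matches the ring in both views within about 1 px, so I'll insert.

Call:
arm_command:
  deltas:
    - [[0,0.05,0.6],[0,0,0],0]
    - [[0,0,0.6],[0,0,0],0]
    - [[0,0,0.6],[0,0,0],0]
    - [[0,0,0.6],[0,0,0],0]
    - [[0,0,0.6],[0,0,0],0]
    - [[0,0,0.6],[0,0,0],0]
    - [[0,0,0.6],[0,0,0],0]
    - [[0,0,0.6],[0,0,0],0]
    - [[0,0,0],[0,0,0],0]

```text
clock: 7.1
position: [0.4902, -0.194, 0.2531]
tool_rot: [-3.141, -0.436, 0.314]
force: [-0.0, -0.0, -0.5]
grip_width: 0.0003
finger_force: 0.0
```

Call:
arm_command:
  deltas:
    - [[0,0,0.4],[0,0,0],0]
    - [[0,0,0.4],[0,0,0],0]
    - [[0,0,0.4],[0,0,0],0]
    - [[0,0,0.4],[0,0,0],0]
    - [[0,0,0.4],[0,0,0],0]
    - [[0,0,0.2],[0,0,0],0]
    - [[0,0,0],[0,0,0],0]

```text
clock: 7.8
position: [0.4989, -0.1912, 0.2336]
tool_rot: [-3.141, -0.436, 0.314]
force: [0.6, 0.3, 0.3]
grip_width: -0.0001
finger_force: 0.0
```

Run:
```python
from h import *
R=Rt(65,18); d=R.apply([0,0,1]);n=R.apply([1,0,0]); delta(np.array([.5665,-.169,.080])-.170*d+.001*n,R); s=bot.observe(); print(np.array(s["qpos"]).round(3))
c=bot.grab_frame("scene"); im=c["frame"][:,:,::-1]
x0,y0=proj([.56,-.17,.09],c).astype(int)-[20,25]
cv2.imwrite("pics/crop5.png",cv2.resize(im[y0:y0+45,x0:x0+40],(533,600),interpolation=cv2.INTER_CUBIC))
```

```text
pos [ 0.4989 -0.1912  0.2336] rot [-3.141 -0.436  0.314] F [0.6 0.3 0.3] t 7.8
tool shift cm [ 0.06 -0.02 -0.07] turn [-0.001  0.     0.   ]
[ 0.454  0.611 -0.164  2.087 -1.036  0.192  0.077]
```

View pics/crop5.png

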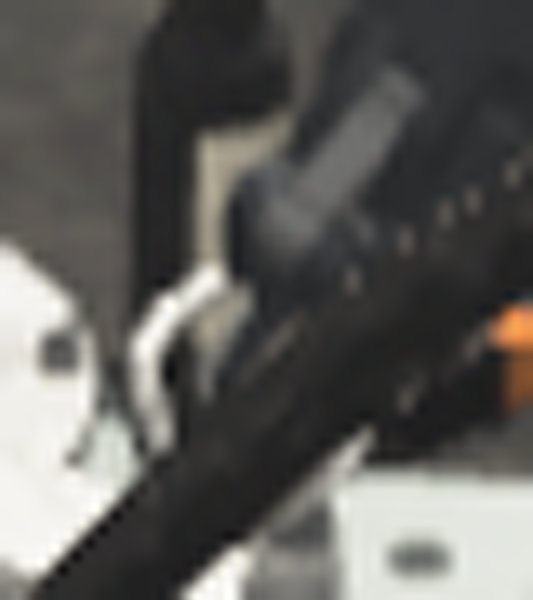

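The finger goes in at about (230,300), with its tip showing below the bar inside the opening, and there is no contact force. I'll lift gently now and watch the force.

Call:
arm_command:
  deltas:
    - [[0.2,0,0],[0,0,0],0]
    - [[0.2,0,0],[0,0,0],0]
    - [[0.1,0,0],[0,0,0],0]
    - [[0,0,0],[0,0,0],0]

```text
clock: 8.25
position: [0.5025, -0.19, 0.2357]
tool_rot: [-3.141, -0.435, 0.314]
force: [-5.3, -2.2, -2.1]
grip_width: -0.0001
finger_force: 3.5
```

Call:
arm_command:
  deltas:
    - [[0.08,0,-0.18],[0,0,0],0]
    - [[0.08,0,-0.18],[0,0,0],0]
    - [[0,0,0],[0,0,0],0]
    - [[0,0,0],[0,0,0],0]

```text
clock: 8.65
position: [0.5024, -0.19, 0.2395]
tool_rot: [-3.141, -0.435, 0.314]
force: [-5.5, -2.0, -7.3]
grip_width: -0.0
finger_force: 4.1
```

Call:
arm_command:
  deltas:
    - [[0.08,0,-0.18],[0,0,0],0]
    - [[0.08,0,-0.18],[0,0,0],0]
    - [[0.08,0,-0.18],[0,0,0],0]
    - [[0.08,0,-0.18],[0,0,0],0]
    - [[0.08,0,-0.18],[0,0,0],0]
    - [[0,0,0],[0,0,0],0]
    - [[0,0,0],[0,0,0],0]

```text
clock: 9.35
position: [0.502, -0.1897, 0.2491]
tool_rot: [-3.14, -0.434, 0.314]
force: [-5.9, -0.7, -10.2]
grip_width: -0.0001
finger_force: 4.8
```

Run:
```python
from h import *
for i in range(2):
  for n in("top","scene"):
    c=bot.grab_frame(n)
    for k in("pull_ring","ring_bar"):
        m=bot.mark_of(k,c); print(n,k,[(np.array(a["at"]).round(1),round(a["p"],2)) for a in m[:2]])
s=bot.observe();print(s["force"],s["moment"],np.array(s["qpos"]).round(3))
for z in(.1,.113):print(proj([.5775,-.1675,z],c))
```

```text
top pull_ring [(array([350. , 206.7]), 0.54)]
top ring_bar [(array([347.8, 201.1]), 0.4), (array([288.4, 227.6]), 0.2)]
scene pull_ring [(array([335.9, 188. ]), 0.39)]
scene ring_bar [(array([336. , 181.8]), 0.41)]
top pull_ring [(array([350.9, 203.8]), 0.43)]
top ring_bar []
scene pull_ring [(array([337.3, 189.7]), 0.41)]
scene ring_bar [(array([330.7, 182.9]), 0.42)]
[-6.03509668 -2.64245064 -9.11683369] [-0.5332009   2.44177067  0.1127999 ] [ 0.396  0.581 -0.094  2.078 -1.005  0.242  0.025]
[333.30744979 182.92879878]
[333.47128685 178.57601569]
```

The vertical force of about 9.5 N implies roughly 12 mm of lift. I'll add 4 mm and then swing along the arc.

Call:
arm_command:
  deltas:
    - [[0.08,0,-0.18],[0,0,0],0]
    - [[0.08,0,-0.18],[0,0,0],0]
    - [[0,0,0],[0,0,0],0]

```text
clock: 10.25
position: [0.5018, -0.1898, 0.253]
tool_rot: [-3.14, -0.434, 0.314]
force: [-6.7, 0.1, -10.3]
grip_width: -0.0001
finger_force: 5.3
```

```bash
cat >> h.py <<'E'
PIV=np.array([.704,-.149,0])
def rows(th,n,dyaw,dz=0):
    s=bot.observe(); p=np.array(s["position"]); R=Rn.from_euler("xyz",s["tool_rot"]); c0=p+R.apply([0,0,.160])-PIV; R0=R
    print(p.round(4),np.array(s["tool_rot"]).round(3),np.array(s["force"]).round(1),s["clock"])
    for i in range(1,n+1):
        R1=Rn.from_rotvec([0,0,dyaw*i/n])*R0
        p1=PIV+Rn.from_rotvec([0,0,-th*i/n]).apply(c0)+[0,0,dz*i/n]-R1.apply([0,0,.160])
        print((R.inv().apply(p1-p)*100).round(2).tolist(),(R.inv()*R1).as_rotvec().round(3).tolist()); p,R=p1,R1
E
python3 - <<'E'
from h import *
rows(.30,15,-.09)
E
```

```text
[ 0.5018 -0.1898  0.253 ] [-3.14  -0.434  0.314] [ -6.7   0.1 -10.3] 10.25
[0.05, -0.32, 0.02] [-0.003, 0.0, 0.005]
[0.05, -0.31, 0.02] [-0.003, 0.0, 0.005]
[0.05, -0.31, 0.03] [-0.003, 0.0, 0.005]
[0.06, -0.31, 0.03] [-0.003, 0.0, 0.005]
[0.06, -0.31, 0.03] [-0.003, 0.0, 0.005]
[0.06, -0.31, 0.03] [-0.003, 0.0, 0.005]
[0.07, -0.31, 0.03] [-0.003, 0.0, 0.005]
[0.07, -0.31, 0.03] [-0.003, 0.0, 0.005]
[0.07, -0.31, 0.03] [-0.003, 0.0, 0.005]
[0.08, -0.31, 0.04] [-0.003, 0.0, 0.005]
[0.08, -0.31, 0.04] [-0.003, 0.0, 0.005]
[0.08, -0.3, 0.04] [-0.003, 0.0, 0.005]
[0.09, -0.3, 0.04] [-0.003, 0.0, 0.005]
[0.09, -0.3, 0.04] [-0.003, 0.0, 0.005]
[0.09, -0.3, 0.04] [-0.003, 0.0, 0.005]
```

Call:
arm_command:
  deltas:
    - [[0.05,-0.31,0.02],[-0.003,0,0.005],0]
    - [[0.05,-0.31,0.02],[-0.003,0,0.005],0]
    - [[0.05,-0.31,0.03],[-0.003,0,0.005],0]
    - [[0.06,-0.31,0.03],[-0.003,0,0.005],0]
    - [[0.06,-0.31,0.03],[-0.003,0,0.005],0]
    - [[0,0,0],[0,0,0],0]

```text
clock: 10.85
position: [0.4997, -0.1738, 0.2527]
tool_rot: [3.14, -0.433, 0.286]
force: [-9.1, -0.2, -10.4]
grip_width: -0.0003
finger_force: 6.4
```

Call:
arm_command:
  deltas:
    - [[0.06,-0.31,0.03],[-0.003,0,0.005],0]
    - [[0.07,-0.31,0.03],[-0.003,0,0.005],0]
    - [[0.07,-0.31,0.03],[-0.003,0,0.005],0]
    - [[0.07,-0.31,0.03],[-0.003,0,0.005],0]
    - [[0,0,0],[0,0,0],0]

```text
clock: 11.35
position: [0.499, -0.1609, 0.2525]
tool_rot: [3.138, -0.433, 0.264]
force: [-11.2, -1.0, -10.4]
grip_width: 0.0002
finger_force: 7.1
```

```bash
cat >> h.py <<'E'
def meas():
    for n in("top","scene"):
        c=bot.grab_frame(n)
        for k in("pull_ring","ring_bar"):
            m=bot.mark_of(k,c)
            if m:
                X=atz(m[0]["at"],c,.094 if k=="pull_ring" else .114)-PIV
                print(n,k,np.array(m[0]["at"]).round(1),round(m[0]["p"],2),"theta",round(float(np.arctan2(X[1],-X[0])+np.radians(8.3)),3),"r",round(float(np.hypot(*X[:2])),3))
    s=bot.observe();print(np.array(s["force"]).round(1),np.array(s["qpos"]).round(3))
    return c
E
python3 - <<'E'
from h import *
meas(); c=bot.grab_frame("top"); cv2.imwrite("pics/top2.png",cv2.resize(c["frame"][150:250,285:425,::-1],None,fx=5,fy=5,interpolation=cv2.INTER_CUBIC))
E
```

```text
top pull_ring [339.3 203.6] 0.61 theta 0.205 r 0.132
top ring_bar [342.  200.1] 0.47 theta 0.162 r 0.127
scene pull_ring [257.5 210.9] 0.67 theta 1.256 r 0.224
scene ring_bar [325.9 187.9] 0.57 theta 0.332 r 0.152
[-10.2   1.2 -11.5] [ 0.323  0.557 -0.08   2.119 -1.098  0.188  0.015]
```

View pics/top2.png

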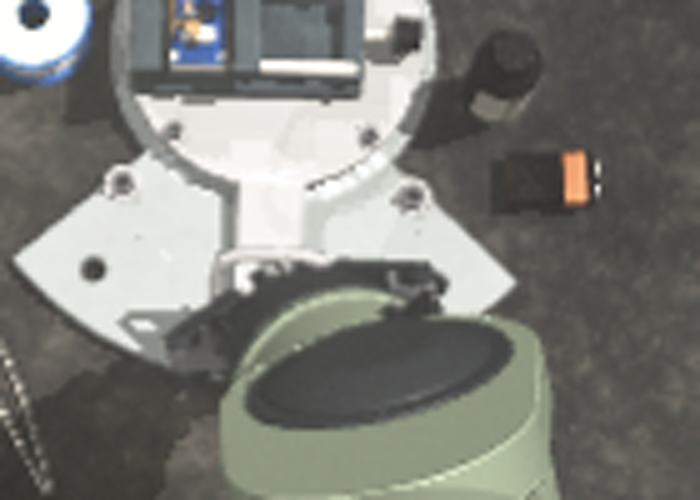

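The turntable arm is turning with the finger. It now points straight at the robot, with its centre at about column 272, which gives a theta of about 0.16. I'll continue with constant yaw and ease the radial push.

Run:
```python
from h import *
rows(.18,9,0.0)
```

```text
[ 0.4991 -0.1611  0.2525] [ 3.138 -0.433  0.265] [-11.1   1.7 -11.1] 11.7
[0.08, -0.27, 0.03] [0.0, 0.0, 0.0]
[0.08, -0.27, 0.04] [0.0, 0.0, 0.0]
[0.09, -0.26, 0.04] [0.0, 0.0, 0.0]
[0.09, -0.26, 0.04] [0.0, 0.0, 0.0]
[0.1, -0.26, 0.04] [0.0, 0.0, 0.0]
[0.1, -0.26, 0.05] [0.0, 0.0, 0.0]
[0.11, -0.25, 0.05] [0.0, 0.0, 0.0]
[0.11, -0.25, 0.05] [0.0, 0.0, 0.0]
[0.12, -0.25, 0.05] [0.0, 0.0, 0.0]
```

Call:
arm_command:
  deltas:
    - [[0.04,-0.27,0.01],[0,0,0],0]
    - [[0.05,-0.27,0.02],[0,0,0],0]
    - [[0.06,-0.26,0.03],[0,0,0],0]
    - [[0.07,-0.26,0.03],[0,0,0],0]
    - [[0.08,-0.26,0.03],[0,0,0],0]
    - [[0,0,0],[0,0,0],0]

```text
clock: 12.3
position: [0.4991, -0.1473, 0.2528]
tool_rot: [3.138, -0.433, 0.265]
force: [-7.7, 1.4, -11.2]
grip_width: -0.0001
finger_force: 5.8
```

Run:
```python
from h import *
meas()
```

```text
top pull_ring [397.9 183.7] 0.39 theta -0.868 r 0.159
top ring_bar [333.8 199.5] 0.4 theta 0.315 r 0.127
scene pull_ring [326.1 194.4] 0.42 theta 0.322 r 0.151
scene ring_bar [322.8 186.7] 0.42 theta 0.359 r 0.143
[ -8.7   2.7 -10.8] [ 0.286  0.552 -0.069  2.132 -1.156  0.178  0.046]
```

Run:
```python
from h import *
rows(.08,5,0.06)
```

```text
[ 0.499  -0.1474  0.2528] [ 3.138 -0.433  0.265] [ -8.7   2.7 -10.8] 12.6
[0.08, -0.13, 0.04] [0.005, 0.0, -0.011]
[0.09, -0.12, 0.04] [0.005, 0.0, -0.011]
[0.09, -0.12, 0.04] [0.005, 0.0, -0.011]
[0.1, -0.12, 0.04] [0.005, 0.0, -0.011]
[0.1, -0.12, 0.05] [0.005, 0.0, -0.011]
```

Call:
arm_command:
  deltas:
    - [[0.07,-0.13,0.03],[0.005,0,-0.011],0]
    - [[0.08,-0.12,0.04],[0.005,0,-0.011],0]
    - [[0.08,-0.12,0.04],[0.005,0,-0.011],0]
    - [[0.09,-0.12,0.04],[0.005,0,-0.011],0]
    - [[0.1,-0.12,0.04],[0.005,0,-0.011],0]
    - [[0,0,0],[0,0,0],0]

```text
clock: 13.2
position: [0.5014, -0.1401, 0.2526]
tool_rot: [3.138, -0.433, 0.326]
force: [-10.5, 1.8, -10.0]
grip_width: 0.0002
finger_force: 7.3
```

Run:
```python
from h import *
meas();c=bot.grab_frame("top"); cv2.imwrite("pics/top3.png",cv2.resize(c["frame"][150:250,285:425,::-1],None,fx=5,fy=5,interpolation=cv2.INTER_CUBIC))
rows(.05,5,0.0)
```

```text
top pull_ring [327.  202.1] 0.52 theta 0.43 r 0.133
top ring_bar [329.9 201.1] 0.43 theta 0.379 r 0.132
scene pull_ring [322.3 193.6] 0.65 theta 0.365 r 0.143
scene ring_bar [318.2 188.6] 0.56 theta 0.458 r 0.147
[-11.5   1.8  -9.9] [ 0.278  0.554 -0.071  2.127 -1.129  0.2    0.065]
[ 0.5014 -0.1401  0.2526] [ 3.138 -0.433  0.325] [-11.4   2.4 -10.1] 13.55
[0.07, -0.12, 0.03] [0.0, 0.0, 0.0]
[0.07, -0.12, 0.03] [0.0, 0.0, 0.0]
[0.07, -0.12, 0.03] [0.0, 0.0, 0.0]
[0.07, -0.12, 0.03] [0.0, 0.0, 0.0]
[0.07, -0.12, 0.03] [0.0, 0.0, 0.0]
```

View pics/top3.png

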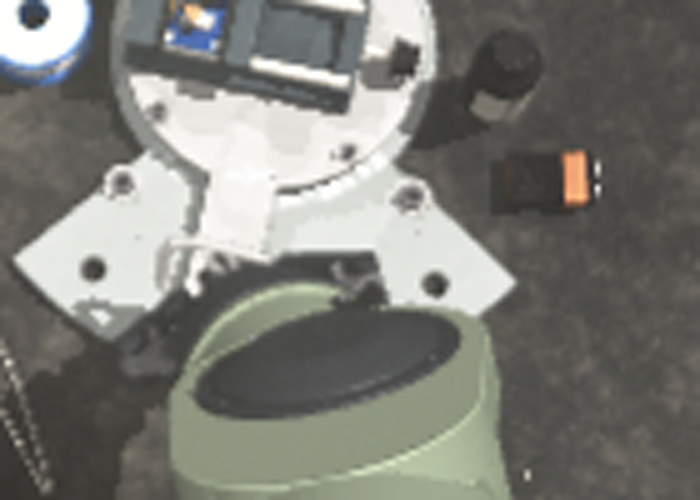

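The screws on the disc have turned 21.1° in total, so theta is about 0.368 and the ring is tracking the finger. I'll move the remaining 0.05 rad and then lower.

Call:
arm_command:
  deltas:
    - [[0.05,-0.12,0.02],[0,0,0],0]
    - [[0.05,-0.12,0.02],[0,0,0],0]
    - [[0.06,-0.12,0.03],[0,0,0],0]
    - [[0.07,-0.12,0.03],[0,0,0],0]
    - [[0.06,-0.12,0.03],[0,0,0],0]
    - [[0,0,0],[0,0,0],0]

```text
clock: 14.15
position: [0.5025, -0.1334, 0.2526]
tool_rot: [3.138, -0.433, 0.325]
force: [-11.0, 1.2, -10.7]
grip_width: -0.0001
finger_force: 7.2
```

Call:
arm_command:
  deltas:
    - [[-0.04,0,0.09],[0,0,0],0]
    - [[-0.04,0,0.09],[0,0,0],0]
    - [[-0.04,0,0.09],[0,0,0],0]
    - [[-0.04,0,0.09],[0,0,0],0]
    - [[-0.04,0,0.09],[0,0,0],0]
    - [[-0.04,0,0.09],[0,0,0],0]
    - [[0,0,0],[0,0,0],0]

```text
clock: 14.85
position: [0.5025, -0.1335, 0.2467]
tool_rot: [3.138, -0.433, 0.325]
force: [-12.2, 2.8, -8.5]
grip_width: -0.0002
finger_force: 7.3
```

Call:
arm_command:
  deltas:
    - [[-0.04,0,0.09],[0,0,0],0]
    - [[-0.04,0,0.09],[0,0,0],0]
    - [[-0.04,0,0.09],[0,0,0],0]
    - [[0,0,0],[0,0,0],0]

```text
clock: 15.25
position: [0.5025, -0.1337, 0.2438]
tool_rot: [3.138, -0.432, 0.325]
force: [-13.3, 0.7, -7.9]
grip_width: 0.0001
finger_force: 7.4
```

Call:
arm_command:
  deltas:
    - [[-0.06,0,0.09],[0,0,0],0]
    - [[-0.06,0,0.09],[0,0,0],0]
    - [[-0.06,0,0.09],[0,0,0],0]
    - [[0,0,0],[0,0,0],0]

```text
clock: 15.65
position: [0.5023, -0.134, 0.2407]
tool_rot: [3.137, -0.433, 0.325]
force: [-11.9, 0.2, -7.1]
grip_width: 0.0002
finger_force: 6.6
```

Call:
arm_command:
  deltas:
    - [[-0.06,0,0.09],[0,0,0],0]
    - [[-0.06,0,0.09],[0,0,0],0]
    - [[-0.06,0,0.09],[0,0,0],0]
    - [[0,0,0],[0,0,0],0]

```text
clock: 16.05
position: [0.5024, -0.1343, 0.2382]
tool_rot: [3.137, -0.434, 0.325]
force: [-11.4, 1.0, -0.1]
grip_width: -0.0001
finger_force: 5.7
```

Call:
arm_command:
  deltas:
    - [[-0.06,0,0.09],[0,0,0],0]
    - [[-0.06,0,0.09],[0,0,0],0]
    - [[-0.06,0,0.09],[0,0,0],0]
    - [[0,0,0],[0,0,0],0]

```text
clock: 16.45
position: [0.5031, -0.1348, 0.2365]
tool_rot: [3.138, -0.433, 0.326]
force: [-10.8, 3.3, 2.8]
grip_width: -0.0001
finger_force: 5.1
```

The vertical force fell away at about the starting contact height, so the pin looks home. I'll relieve the radial press and check.

Call:
arm_command:
  deltas:
    - [[-0.15,0,0],[0,0,0],0]
    - [[-0.15,0,0],[0,0,0],0]
    - [[-0.1,0,0],[0,0,0],0]
    - [[0,0,0],[0,0,0],0]

```text
clock: 16.85
position: [0.5015, -0.1369, 0.2363]
tool_rot: [3.138, -0.433, 0.326]
force: [-1.8, 2.4, -0.9]
grip_width: -0.0001
finger_force: 1.3
```

Run:
```python
from h import *
meas();rows(0.02,1,0)
```

```text
top pull_ring [325.3 204.9] 0.5 theta 0.445 r 0.141
top ring_bar [330.4 202.1] 0.46 theta 0.367 r 0.134
scene pull_ring [318.  197.2] 0.54 theta 0.48 r 0.154
scene ring_bar [319.8 195. ] 0.51 theta 0.504 r 0.176
[-0.9  2.  -0.9] [ 0.304  0.587 -0.113  2.133 -1.263  0.162  0.205]
[ 0.5014 -0.1371  0.2362] [ 3.138 -0.432  0.326] [-0.9  2.  -0.9] 17.15
[0.14, -0.24, 0.06] [0.0, 0.0, 0.0]
```

Call:
arm_command:
  deltas:
    - [[0.03,0,-0.3],[0,0,0],0]
    - [[0,0,-0.4],[0,0,0],0]
    - [[0,0,-0.5],[0,0,0],0]
    - [[0,0,-0.5],[0,0,0],0]
    - [[0,0,0],[0,0,0],0]

```text
clock: 17.65
position: [0.4949, -0.1395, 0.2526]
tool_rot: [3.137, -0.433, 0.326]
force: [-1.9, 0.7, -0.4]
grip_width: -0.0002
finger_force: 0.0
```

Call:
arm_command:
  deltas:
    - [[0,0,-0.7],[0,0,0],0]
    - [[0,0,-0.7],[0,0,0],0]
    - [[0,0,-0.8],[0,0,0],0]
    - [[0,0,-0.8],[0,0,0],0]
    - [[0,0,-0.8],[0,0,0],0]
    - [[0,0,-0.8],[0,0,0],0]
    - [[0,0,-0.8],[0,0,0],0]
    - [[0,0,0],[0,0,0],0]

```text
clock: 18.45
position: [0.4732, -0.1465, 0.3017]
tool_rot: [3.137, -0.433, 0.326]
force: [0.1, 0.4, 0.4]
grip_width: 0.0002
finger_force: 0.0
```

Call:
arm_command:
  deltas:
    - [[0,0,-1.5],[0,0,0],0]
    - [[0,0,-1.5],[0,0,0],0]
    - [[0,0.5,-1.5],[0,0,0],0]
    - [[0,1.5,-1],[0,0,0],0]
    - [[0,2,-0.5],[0,0,0],0]
    - [[0,2.5,0],[0,0,0],0]
    - [[0,2.5,0],[0,0,0],0]
    - [[0,2.5,0],[0,0,0],0]
    - [[0,2.5,0],[0,0,0],0]
    - [[0,2.5,0],[0,0,0],0]
    - [[0,2,0],[0,0,0],0]
    - [[0,0,0],[0,0,0],0]
    - [[0,0,0],[0,0,0],0]

```text
clock: 19.75
position: [0.5083, -0.3294, 0.3553]
tool_rot: [3.139, -0.432, 0.325]
force: [0.1, 0.0, -0.2]
grip_width: 0.0002
finger_force: 0.0
```

Run:
```python
from h import *
meas()
o0=np.array([.5665,-.169,.08])
P=[(-27,-10),(-27,5),(-25,14),(-20,20),(-14,23),(0,23),(14,23),(20,20),(25,14),(27,5),(27,-10),(22,-19),(0,-22.5),(-22,-19),(-27,-10)]
psi=np.radians(8.3)-.419; ix=np.array([np.cos(psi),np.sin(psi),0]); yy=np.array([-np.sin(psi),np.cos(psi),0]); zz=.5*ix+[0,0,.866]
crs=[]
for n in("scene","top"):
    c=bot.grab_frame(n); im=c["frame"][:,:,::-1]
    x0,y0=proj([.57,-.11,.09],c).astype(int)-[25,30]
    cr=cv2.resize(im[y0:y0+60,x0:x0+50],(400,480),interpolation=cv2.INTER_CUBIC)
    for dz,col in((0,(0,0,255)),(.009,(255,0,0))):
        o=PIV-.139*ix+[0,0,.08+dz]
        pl=np.array([(proj(o+(a*yy+b*zz)/1000,c)+.5-[x0,y0])*8 for a,b in P]).astype(int)
        cv2.polylines(cr,[pl],False,col,1)
    crs.append(cr)
cv2.imwrite("pics/crop6.png",np.hstack(crs))
```

```text
top pull_ring [326.6 202.3] 0.56 theta 0.436 r 0.134
top ring_bar [331.2 199.9] 0.57 theta 0.361 r 0.129
scene pull_ring [318.1 196.1] 0.55 theta 0.466 r 0.15
scene ring_bar [314.6 195.3] 0.53 theta 0.576 r 0.173
[-0.4 -0.4 -0.1] [ 0.313  0.532  0.345  1.829 -0.847  0.708 -0.021]
```

View pics/crop6.png

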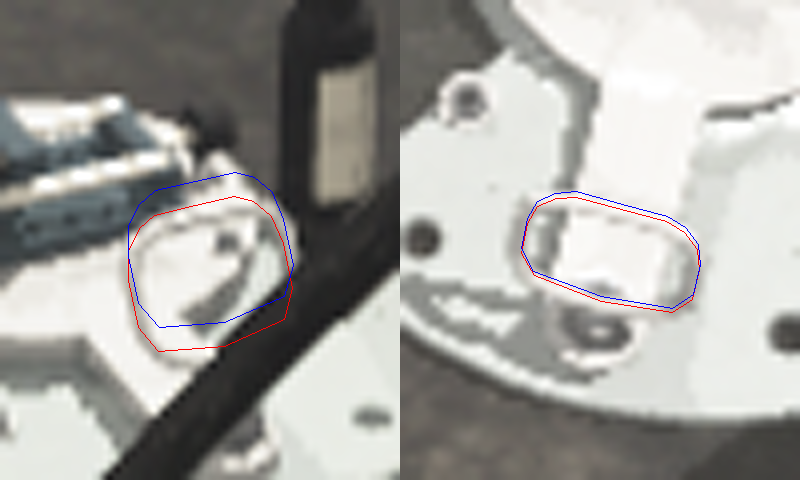

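The ring matches the red outline (pin home, 0.419 rad) in both views, and is clearly not at the blue one (9 mm raised). I'm handing in.

```bash
python3 -c "
from workcell import bot
print(bot.job_done())"
```

```text
the job is handed in; nothing more can be done
None
```

I hooked the ring, lifted the pin clear and swung the arm one hole clockwise; in both camera views the pin looks fully home there, with the robot clear of everything. I handed the job in at about 20 s; no verdict came back.

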